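Clamp the carved panel in the bench jig

TASK

Clamp the carved panel down in its jig: with a finger, push the clamp's steel strap round over the panel until it meets its stop, and only then push the cam lever all the way down so that the rubber foot presses on the panel's border. Everything is pushed, nothing is picked up: the panel stays in its seat, and the tools and carvings around it stay where they are.

Things in the scene. Friction and masses are not known exactly. Their poses are not given: they have to be found in the camera images.
- jig: Plywood jig board, fixed; origin on the bench under the clamp's stud (vertical pivot post). In its frame (mm) the board spans x -150..150, y -100..330, top at z 18. The panel lies at x -100..100, y 72..292; wooden fences on its +x side (to z 40) and +y side (to z 52, lip over the panel). Two steel stop pins, 10 thick, reach z 74 at (-18.5, -48) and (46, 26.5).
- panel: Loose dark carved wooden panel 200 (x) x 220 (y) x 24 mm, 0.55 kg, lying in the jig with its top at z 42 mm above the bench; origin at the centre of its underside. The border beside the clamp is 45 mm wide and plain.
- strap (a joint): Swing of the steel strap, with all that is on it, about the vertical stud, rad: 0 = parked, 1.75 = at its stop over the panel. Grows clockwise seen from above; at 1.75 the nose points along the jig's +y, at 0 it lies 1.75 rad anticlockwise from there (roughly along the jig's -x, beside the panel). Stays where it is left; about 2 N at the nose moves it.
- strap_pivot (a point): Point on the stud's axis at the strap's top face, 74 mm above the bench. Turns with the strap: x axis along the strap to the nose, z up, y to the strap's left; pushing on the left side face swings it over. The strap is a steel bar 25 mm wide, 12 mm thick (z 62..74 mm while the lever is up), from 62 mm behind the stud (heel) to a round nose 118 mm in front.
- strap_nose (a point): Middle of the strap's thickness at its foot screw, 100 mm from the stud's axis, 68 mm above the bench while the lever is up. The screw stands up to 16 mm above the strap and carries the rubber foot below. The side face is free to push on 70 to 95 mm from the stud; under the strap there are 20 mm of free height over the panel. Axes as strap_pivot while the lever is up.
- foot: Round rubber foot 18 mm across under the strap's nose, 100 mm from the stud; origin at the centre of its underside, 5 mm above the panel's top while the lever is up. The lever's travel would lower it by 8.5 mm: it meets the panel and presses with about 10 to 14 N.
- cam_lever (a joint): Cam lever's angle, rad: 0 = fully raised (70 degrees above level, leaning over the heel, away from the nose), 1.22 = fully down (level, pointing along the strap's heel direction, away from the panel once the strap is over). It stays where it is left; 4 to 6 N at the grip, square to the lever, moves it.
- lever_pin (a point): The cam lever's pin, on the stud's axis, 88.5 mm above the bench; axes as strap_pivot, the pin lies along its y. The lever turns about it in the vertical plane of the strap.
- lever_grip (a point): Point on the lever 85 mm from its pin, 168 mm above the bench fully raised and 88.5 mm fully down. The black grip is a round sleeve 17 mm thick, from 45 to 112 mm from the pin; its centre line runs 2 mm above this point when down (on the side that is pushed).
- gouge: Carving gouge 190 mm long with a wooden handle 20 mm thick, lying on the jig board's near edge; origin under its middle. Leave alone.
- wax_tin: Flat round metal tin 72 mm across, 32 mm high, on the bench to the right of the jig; origin at the centre of its underside. Leave alone.
- elephant: Carved wooden elephant about 80 mm long, 66 mm high; origin under its middle. Leave alone.
- figure: Carved standing figure 150 mm high on a 42 mm square foot; origin at the centre of its underside. Leave alone.
- mallet: Carver's round wooden mallet standing on its head, 90 mm across and 212 mm high; origin at the centre of its underside. Leave alone.
- bowl: Dark wooden bowl 110 mm across, 40 mm high; origin at the centre of its underside. Leave alone.
- brush: Dusting brush 170 mm long, lying on the bench beside the jig board, right of the clamp; origin under its middle. Leave alone.

How it is judged:
On the way, in this order (a step that is already met when the one before it is completed fails the run):
1. the strap is swung over the panel to its stop with the cam lever still up (value of joint strap above 1.65 rad and value of joint cam_lever below 0.6 rad), for 0.2 s.
2. the cam lever is pushed all the way down (value of joint cam_lever above 1.12 rad and value of joint strap above 1.65 rad), for 0.2 s.
At the end, for the whole second after the job is handed in: The strap is within 0.1 rad of its stop, the cam lever within 0.1 rad of fully down, the rubber foot presses on the panel with more than 4 N, the panel is within 8 mm of where it was and every tool and carving within 30 mm (all of step 2 and contact force between foot and panel above 4 N and distance of panel from where it was at the start of the episode below 0.008 m and distance of each of gouge, wax_tin, elephant, figure, mallet, bowl, brush from where it was at the start of the episode below 0.03 m); the robot touches nothing.
It fails at once if the panel is pushed out of its seat or lifted (more than 15 mm from where it lay) (distance of panel from where it was at the start of the episode above 0.015 m).
It fails at once if a tool or carving is moved by more than 30 mm, knocked over or picked up (distance of any of gouge, wax_tin, elephant, figure, mallet, bowl, brush from where it was at the start of the episode above 0.03 m or angle between any of gouge, wax_tin, elephant, figure, mallet, bowl, brush's own z axis and vertical above 0.6 rad).
It also fails if it takes over 53 s, if anything falls off the work surface, if the arm or the gripper's body presses on something with over 40 N, if the wrist force passes 120 N, or if a joint passes its speed limit or range.

ROBOT

A 6-joint arm with a two-finger parallel gripper is mounted at the origin on the work surface. World frame = base frame: x ahead of the robot, y to its left, z up, the work surface at z = 0. Lengths are in m, angles in rad, forces in N, time in s.
With the tool pointing down it reaches from about 0.425 to 0.95 m from the base axis. Payload 3.5 kg.
Tool frame: the origin (TCP) lies on the centre line of the jaws, within the pads' length; the fingertips stand 11 mm ahead of it and the grasp point (between the pads) lies 8 mm behind it; y points along the fingers, x is the direction in which the jaws open and shut, and the axes are right-handed (so a half turn about y gives the same grasp; the last joint's range is limited). The gripper opens to 85 mm and grips with 20 to 120 N. Pads are 22 mm wide; open, the fingers measure 114 mm over their backs; the gripper's body (76 mm by 85 mm) begins 54 mm behind the grasp point. The pads swing forward as they close: fully open they stand 13 mm farther back than shut.
Start: joints at [1.04, 0.286, 1.577, -0, 1.279, -0.15], TCP at [0.251, 0.627, 0.242] pointing down, gripper open.
Joint ranges: [-2.77, 2.77], [-0.9, 2.22], [0.21, 2.48], [-1.53, 4.67], [0.24, 2.81], [-2.84, 2.84]. Speed limits (rad/s): [2.79, 2.79, 3.14, 3.14, 3.14, 3.14].

INTERFACE

Orientations are given as a unit quaternion [x, y, z, w].
In Python, from plant import get_state, read_camera, sign_off gives the robot as it stands.
- The arm moves only by the shell command python3 -m inch 'ROWS' [FORCE]. ROWS is JSON, a list of rows, each an object of numbers: "ax", "ay", "az": the turn, a rotation vector about the tool's x, y, z in rad; "x", "y", "z": the shift along the tool's x, y, z in mm; "hand": the closure, from -1 (fully open) to 1 (shut). In form: [{"ax": .., "ay": .., "az": .., "x": .., "y": .., "z": .., "hand": ..}, ...]. A call has 1 to 5 rows; each row shifts and turns the commanded pose from where the row before left it, along the tool's axes as they then stand; what a row does not reach is not made up. A row lasts 1/12 s, in which the tool goes at most 41.7 mm and 7.16 degrees, less where a joint would pass 70% of its speed; a pose out of reach is approached as far as the arm can. A call with a gripper value outside its range is refused whole. The fingers move at their own pace and stop on an object; FORCE is the grip in N (left out, the last holds). Time passes only in rows, so rows that do not move let the fingers close. It gives the time, the measured TCP pose, the force and the opening at its end, in the units of the state.
- get_state(): the state, without advancing time (a new reading comes with each control period).
- read_camera(name): name is "scene" or "side" or "wrist"; returns a dict with "img" (420x560x3 uint8, red, green, blue), "fov_y" (degrees; the focal length in pixels is half the picture's height over the tangent of half this angle, whatever the lens; pixels are square), "cx", "cy" (the principal point, pixels), "T" (4x4, takes a point from camera to world coordinates); the wrist camera has in their place "T_tool_cam" (4x4, takes a point from camera to tool coordinates, whose origin is the TCP and whose axes are the tool frame's). Camera axes: x right, y down, z forward; pixel columns grow to the right and rows downward; lengths in m; the calibration is good to about 2 mm. A picture is of the moment at which its call begins: read the wrist's pose just before it. There is no depth.
- sign_off(): hands the job in, once; it reports no verdict.
The state is a dict: "time": time; "qpos": joint angles; "dq": joint speeds; "joint_efforts": joint torques, N m; "eef_pos": TCP position; "tcp_rot": TCP orientation; "contact_force": force on the tool from outside, world axes, zero at the start; "wrist_torque": the same for the moment, N m; "opening": opening from 0.0 (shut) to 1.0 (fully open).
Only numpy, scipy, OpenCV 4.12 (cv2) and the standard library are available. Lean on these libraries where they do the work, as an engineer would, in place of code of your own. Each camera call takes 0.05 s, during which the arm holds its last target. There are 200 camera calls.

## Working session

There is one attempt and no reset: what is moved stays moved. The work goes in short steps, Python scripts to look and compute and a shell command to move; the robot and the scene stay as the last step left them, time stands still between calls to the robot, and variables do not carry over. Pictures are saved under pics/ and viewed, about 8 in all and at most 12, crops included, and the job is handed in when it is done.

```bash
mkdir -p pics
python3 - <<'E'
from plant import *
import cv2,numpy as np
s=get_state();print({k:np.round(v,3).tolist() for k,v in s.items()})
for n in("scene","side"):
    c=read_camera(n);cv2.imwrite(f"pics/{n}0.png",c["img"][:,:,::-1]);print(n,c["fov_y"],c["cx"],c["cy"],np.round(c["T"],3).tolist())
    np.savez(f"{n}0.npz",**c)
E
```

```text
{'time': 0.0, 'qpos': [1.04, 0.287, 1.578, 0.0, 1.279, -0.15], 'dq': [0.002, 0.002, 0.001, -0.001, 0.001, -0.001], 'joint_efforts': [0.001, -40.599, -29.262, -0.0, 0.006, -0.0], 'eef_pos': [0.251, 0.626, 0.241], 'tcp_rot': [0.586, 0.396, -0.397, -0.585], 'contact_force': [0.842, 0.661, -0.033], 'wrist_torque': [-0.023, -0.002, -0.039], 'opening': 1.0}
scene 50.645282608654455 278.72360828417334 209.6297814108059 [[-0.001, 0.619, -0.785, 1.389], [1.0, -0.016, -0.014, 0.072], [-0.021, -0.785, -0.619, 0.748], [0.0, 0.0, 0.0, 1.0]]
side 56.482876730849675 275.0211084762203 215.4657033480936 [[0.991, -0.093, 0.092, 0.461], [-0.13, -0.75, 0.649, -0.591], [0.009, -0.655, -0.755, 0.908], [0.0, 0.0, 0.0, 1.0]]
```

View pics/scene0.png

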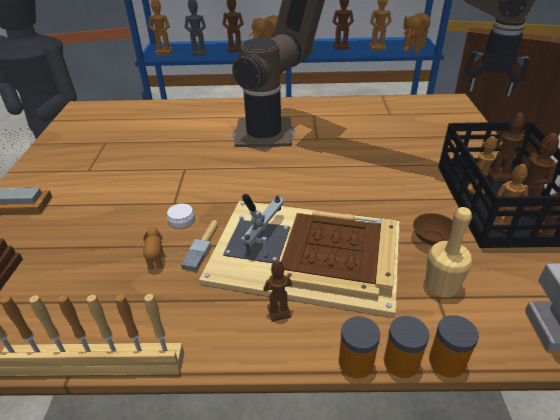

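View pics/side0.png

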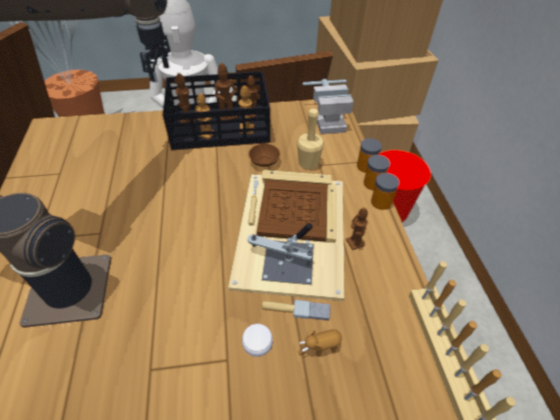

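Run:
```python
import cv2,numpy as np
a=cv2.imread("pics/scene0.png")[185:315,195:415];b=cv2.imread("pics/side0.png")[165:305,220:360]
cv2.imwrite("pics/crop0.png",np.vstack([cv2.resize(a,None,fx=2.6,fy=2.6,interpolation=2)[:,:570],])) 
A=cv2.resize(a[:,:125],(400,416),interpolation=2);B=cv2.resize(b,(400,400),interpolation=2)
A=A[:400];cv2.imwrite("pics/crop0.png",np.hstack([A,B]))
```

```text
(no output)
```

View pics/crop0.png

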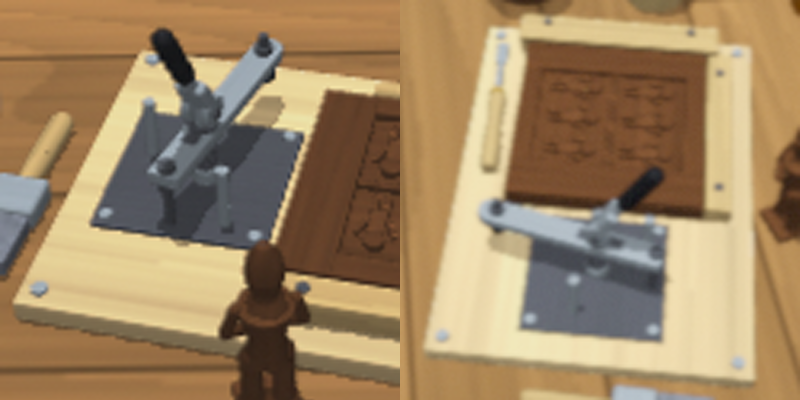

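```bash
cat > h.py <<'E'
import numpy as np
def ray(c,u,v):
    f=210/np.tan(np.radians(float(c["fov_y"]))/2);d=c["T"][:3,:3]@[(u-c["cx"])/f,(v-c["cy"])/f,1]
    return c["T"][:3,3],d
def plane(c,u,v,z):
    o,d=ray(c,u,v);return o+d*(z-o[2])/d[2]
def tri(c1,p1,c2,p2):
    o,d=ray(c1,*p1);q,e=ray(c2,*p2)
    t=np.linalg.lstsq(np.c_[d,-e],q-o,rcond=None)[0];a,b=o+t[0]*d,q+t[1]*e
    return (a+b)/2,np.linalg.norm(a-b)
E
python3 - <<'E'
from h import *
S=np.load("scene0.npz");D=np.load("side0.npz")
sc=lambda x,y:(195+x/3.2,185+y/3.2)
sd=lambda x,y:(220+(x-400)/2.857,165+y/2.857)
np.set_printoptions(precision=4,suppress=True)
for nm,J,p in[("--",(-.15,-.1),(430,352)),("++",(.15,.33),(750,45)),("-+",(-.15,.33),(488,27)),("+-",(.15,-.1),(754,373)),]:
    print(nm,plane(D,*sd(*p),.018))
print("scene --",plane(S,*sc(140,55),.018),"+-",plane(S,*sc(14,303),.018),"++",plane(S,397,299,.018),"-+",plane(S,401,237,.018))
print("screwtop",tri(S,sc(263,40),D,sd(491,207)))
print("pin-heel",tri(S,sc(148,103),D,sd(573,281)))
print("pin2",tri(S,sc(222,172),D,sd(648,220)))
print("gripend",tri(S,sc(160,33),D,sd(658,175)))
print("nose z74",plane(S,*sc(277,45),.074),plane(D,*sd(481,212),.074))
print("heel mid z74",plane(S,*sc(168,176),.074),plane(D,*sd(662,258),.074))
E
```

```text
-- [ 0.4217 -0.0596  0.018 ]
++ [0.8074 0.2955 0.018 ]
-+ [0.5125 0.3618 0.018 ]
+- [ 0.7085 -0.1175  0.018 ]
scene -- [ 0.4285 -0.0529  0.018 ] +- [ 0.7109 -0.1202  0.018 ] ++ [0.7732 0.3047 0.018 ] -+ [0.5794 0.3546 0.018 ]
screwtop (array([0.4897, 0.0532, 0.0772]), np.float64(0.0002976614382809839))
pin-heel (array([ 0.5555, -0.0336,  0.0689]), np.float64(0.0005254996741770153))
pin2 (array([0.635 , 0.0249, 0.0695]), np.float64(0.0010897461021878007))
gripend (array([ 0.6271, -0.0133,  0.1859]), np.float64(0.0026402933785508427))
nose z74 [0.492  0.0643 0.074 ] [0.48   0.0508 0.074 ]
heel mid z74 [ 0.644  -0.0133  0.074 ] [ 0.6386 -0.022   0.074 ]
```

```bash
cat >> h.py <<'E'
from scipy.spatial.transform import Rotation as Ro
np.set_printoptions(precision=3,suppress=True)
def st():
    from plant import get_state
    s=get_state();R=Ro.from_quat(s["tcp_rot"]);m=R.as_matrix()
    print("t",round(s["time"],2),"p",np.array(s["eef_pos"]),"q6",round(s["qpos"][5],2),"F",np.array(s["contact_force"]),"open",s["opening"],"xdeg",np.degrees(np.arctan2(m[1,0],m[0,0])))
    return s,R
def todo(p,deg): # delta in tool frame to p with tool y down and tool x at heading deg
    s,R=st();a=np.radians(deg);x=[np.cos(a),np.sin(a),0];y=[0,0,-1]
    G=Ro.from_matrix(np.c_[x,y,np.cross(x,y)])
    print("shift mm",R.inv().apply(np.array(p)-s["eef_pos"])*1000,"rotvec",(R.inv()*G).as_rotvec())
E
python3 -c "
from h import *
todo([.491,.001,.2],64.5)
todo([.491,.001,.2],64.5-180)"
```

```text
t 0.1 p [0.251 0.626 0.241] q6 -0.15 F [ 0.192 -0.476 -0.038] open 1.0012830781506086 xdeg 68.17940206080682
shift mm [-490.917   41.956 -455.583] rotvec [-0.     0.064 -0.002]
t 0.1 p [0.251 0.626 0.241] q6 -0.15 F [ 0.192 -0.476 -0.038] open 1.0012830781506086 xdeg 68.17940206080682
shift mm [-490.917   41.956 -455.583] rotvec [-0.003 -3.077  0.   ]
```

```bash
python3 -m inch '[{"x":-29,"z":-26.8,"ay":0.013,"hand":1},{"x":-29,"z":-26.8,"ay":0.013,"hand":1},{"x":-29,"z":-26.8,"ay":0.013,"hand":1},{"x":-29,"z":-26.8,"ay":0.013,"hand":1},{"x":-29,"z":-26.8,"ay":0.013,"hand":1}]' 60 | tail -c 400
python3 -m inch '[{"x":-29,"z":-26.8,"hand":1},{"x":-29,"z":-26.8,"hand":1},{"x":-29,"z":-26.8,"hand":1},{"x":-29,"z":-26.8,"hand":1},{"x":-29,"z":-26.8,"hand":1}]' >/dev/null
python3 -c "
from h import *
todo([.491,.001,.2],64.5)"
```

```text
t 0.1 p [0.251 0.626 0.241] q6 -0.15 F [ 0.192 -0.476 -0.038] open 1.0012830781506086 xdeg 68.17940206080682
shift mm [-490.917   41.956 -455.583] rotvec [-0.     0.064 -0.002]validation failed for argument at $[0]...
validation failed for argument at $[0]...
```

```bash
python3 -m inch '[{"ax":0,"ay":0.013,"az":0,"x":-29,"y":0,"z":-26.8,"hand":1},{"ax":0,"ay":0.013,"az":0,"x":-29,"y":0,"z":-26.8,"hand":1},{"ax":0,"ay":0.013,"az":0,"x":-29,"y":0,"z":-26.8,"hand":1},{"ax":0,"ay":0.013,"az":0,"x":-29,"y":0,"z":-26.8,"hand":1},{"ax":0,"ay":0.013,"az":0,"x":-29,"y":0,"z":-26.8,"hand":1}]' 60 2>&1| tail -c 400
python3 -c "
from h import *
todo([.491,.001,.2],64.5)"
```

```text
time: 0.52
eef_pos: [0.3165, 0.4386, 0.2416]
tcp_rot: [0.598, 0.377, -0.377, -0.598]
contact_force: [0.7, -0.6, -0.6]
opening: 0.298
t 0.52 p [0.316 0.439 0.242] q6 -0.37 F [ 0.715 -0.617 -0.616] open 0.29784546300697556 xdeg 64.45782304062473
shift mm [-319.563   41.841 -346.151] rotvec [-0.    -0.001 -0.001]
```

```bash
for i in 1; do python3 -m inch '[{"ax":0,"ay":0,"az":0,"x":-26,"y":0,"z":-28.5,"hand":1},{"ax":0,"ay":0,"az":0,"x":-26,"y":0,"z":-28.5,"hand":1},{"ax":0,"ay":0,"az":0,"x":-26,"y":0,"z":-28.5,"hand":1},{"ax":0,"ay":0,"az":0,"x":-26,"y":0,"z":-28.5,"hand":1},{"ax":0,"ay":0,"az":0,"x":-26,"y":0,"z":-28.5,"hand":1}]' >/dev/null; done
python3 -m inch '[{"ax":0,"ay":0,"az":0,"x":-26,"y":0,"z":-28.5,"hand":1},{"ax":0,"ay":0,"az":0,"x":-26,"y":0,"z":-28.5,"hand":1},{"ax":0,"ay":0,"az":0,"x":-26,"y":0,"z":-28.5,"hand":1},{"ax":0,"ay":0,"az":0,"x":-26,"y":0,"z":-28.5,"hand":1},{"ax":0,"ay":0,"az":0,"x":0,"y":0,"z":0,"hand":1}]' >/dev/null
python3 - <<'E'
from h import *
todo([.491,.001,.2],64.5)
from plant import read_camera
import cv2
c=read_camera("wrist");cv2.imwrite("pics/w1.png",c["img"][:,:,::-1]);print(c["fov_y"],c["cx"],c["cy"],c["T_tool_cam"].tolist() if hasattr(c["T_tool_cam"],"tolist") else c["T_tool_cam"])
np.savez("w1.npz",**c)
E
```

```text
t 1.35 p [0.449 0.114 0.242] q6 -1.09 F [-0.57 -0.35  0.47] open -0.0006516549650181868 xdeg 64.05879208299702
shift mm [-82.721  42.524 -87.124] rotvec [ 0.002 -0.008 -0.002]
66.04216794065529 276.63321869444974 212.4399471834057 [[0.9999999446603737, -0.00016298379360550361, 0.00029002677747556226, -0.0006572134304519972], [-0.00032482998661704913, -0.29001771803631743, 0.9570212211390536, -0.13190217812879979], [-7.186604500906438e-05, -0.9570212623872517, -0.29001775492886905, 0.07459663910637115], [0.0, 0.0, 0.0, 1.0]]
```

View pics/w1.png

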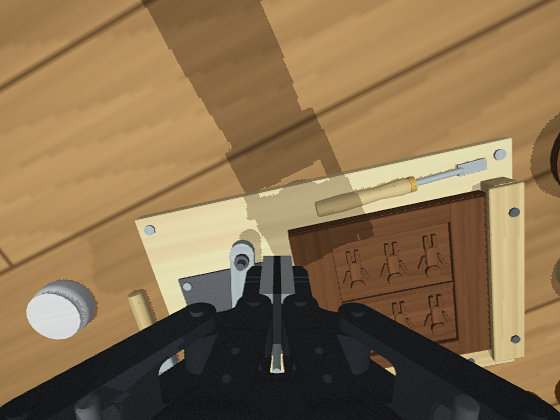

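Run:
```python
from h import *
s,R=st()
c=dict(np.load("w1.npz"));T=np.eye(4);T[:3,:3]=R.as_matrix();T[:3,3]=s["eef_pos"];c["T"]=T@c["T_tool_cam"]
print("screw",plane(c,242,262,.088),"nose",plane(c,241,241,.074),"--",plane(c,135,220,.018),"-+",plane(c,511,139,.018))
print("wax",plane(c,60,310,.032))
todo([.491,.001,.2],64.5)
```

```text
t 1.4 p [0.448 0.116 0.242] q6 -1.09 F [ 1.194  0.368 -0.285] open -0.0060328781045186535 xdeg 64.10502896029571
screw [0.489 0.058 0.088] nose [0.473 0.063 0.074] -- [ 0.414 -0.051  0.018] -+ [0.513 0.364 0.018]
wax [ 0.47  -0.189  0.032]
t 1.4 p [0.448 0.116 0.242] q6 -1.09 F [ 1.194  0.368 -0.285] open -0.0060328781045186535 xdeg 64.10502896029571
shift mm [-84.577  42.046 -89.106] rotvec [-0.    -0.007 -0.   ]
```

```bash
python3 -m inch '[{"ax":0,"ay":0,"az":0,"x":-21,"y":0,"z":-22,"hand":1},{"ax":0,"ay":0,"az":0,"x":-21,"y":0,"z":-22,"hand":1},{"ax":0,"ay":0,"az":0,"x":-21,"y":0,"z":-22,"hand":1},{"ax":0,"ay":0,"az":0,"x":-21,"y":0,"z":-22,"hand":1},{"ax":0,"ay":0,"az":0,"x":0,"y":30,"z":0,"hand":1}]' >/dev/null
python3 - <<'E'
from h import *
todo([.491,.001,.068],64.5)
E
```

```text
t 1.82 p [0.495 0.002 0.218] q6 -1.32 F [1.138 0.76  1.436] open -0.001646199623822648 xdeg 64.32830805503781
shift mm [ -2.996 150.238   5.645] rotvec [ 0.014 -0.003  0.002]
```

```bash
python3 -m inch '[{"ax":0.01,"ay":0,"az":0,"x":0,"y":35,"z":4,"hand":1},{"ax":0,"ay":0,"az":0,"x":0,"y":35,"z":0,"hand":1},{"ax":0,"ay":0,"az":0,"x":0,"y":35,"z":0,"hand":1},{"ax":0,"ay":0,"az":0,"x":0,"y":20,"z":0,"hand":1},{"ax":0,"ay":0,"az":0,"x":0,"y":0,"z":0,"hand":1}]' >/dev/null
python3 - <<'E'
from h import *
todo([.491,.001,.068],64.5)
from plant import read_camera
import cv2
a=read_camera("side")["img"][:,:,::-1][165:305,180:360];b=read_camera("scene")["img"][:,:,::-1][160:300,195:345]
cv2.imwrite("pics/c2.png",np.hstack([cv2.resize(a,(432,336),interpolation=2),cv2.resize(b,(360,336),interpolation=2)]))
E
```

```text
t 2.23 p [0.481 0.009 0.082] q6 -1.32 F [-1.166  0.953 -0.628] open 0.0009175054365625961 xdeg 64.53852458108807
shift mm [ -3.223  13.483 -12.824] rotvec [-0.022  0.001 -0.003]
```

View pics/c2.png

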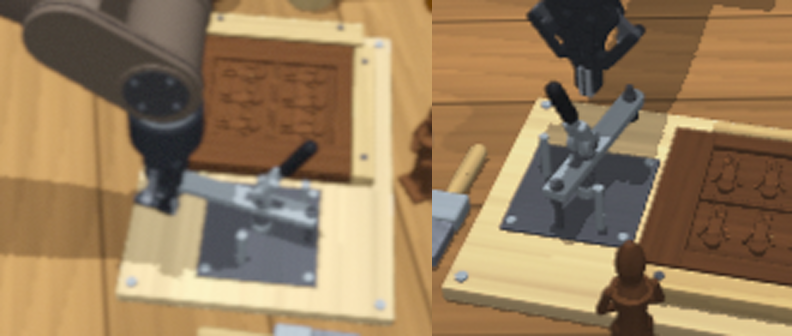

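```bash
python3 -m inch '[{"ax":-0.02,"ay":0,"az":0,"x":0,"y":7,"z":-12,"hand":1},{"ax":0,"ay":0,"az":0,"x":0,"y":7,"z":0,"hand":1},{"ax":0,"ay":0,"az":0,"x":3,"y":0,"z":0,"hand":1},{"ax":0,"ay":0,"az":0,"x":4,"y":0,"z":0,"hand":1},{"ax":0,"ay":0,"az":0,"x":4,"y":0,"z":0,"hand":1}]' >/dev/null
python3 - <<'E'
from h import *
todo([.491,.001,.068],64.5)
E
python3 -m inch '[{"ax":0,"ay":0,"az":0,"x":3,"y":0,"z":0,"hand":1},{"ax":0,"ay":0,"az":0,"x":3,"y":0,"z":0,"hand":1},{"ax":0,"ay":0,"az":0,"x":3,"y":0,"z":0,"hand":1},{"ax":0,"ay":0,"az":0,"x":2,"y":0,"z":0,"hand":1},{"ax":0,"ay":0,"az":0,"x":0,"y":0,"z":0,"hand":1}]' >/dev/null
python3 - <<'E'
from h import *
todo([.491,.001,.068],64.5)
E
```

```text
t 2.75 p [0.502 0.012 0.074] q6 -1.3 F [ 0.293 -0.3    0.453] open -0.0044217656252949385 xdeg 64.45829089122758
shift mm [-14.97    6.144   5.002] rotvec [ 0.011 -0.001  0.001]
t 3.17 p [0.506 0.022 0.073] q6 -1.28 F [-1.607 -0.613  0.913] open -0.0010167386808590537 xdeg 64.48465111896036
shift mm [-25.532   5.338   4.553] rotvec [ 0.009 -0.    -0.   ]
```

```bash
python3 -m inch '[{"ax":0.01,"ay":0,"az":0,"x":0,"y":5,"z":2,"hand":1},{"ax":0,"ay":0.08,"az":0,"x":6.5,"y":0,"z":1.6,"hand":1},{"ax":0,"ay":0.08,"az":0,"x":6.5,"y":0,"z":1.6,"hand":1},{"ax":0,"ay":0.08,"az":0,"x":6.5,"y":0,"z":1.6,"hand":1},{"ax":0,"ay":0.08,"az":0,"x":6.5,"y":0,"z":1.6,"hand":1}]' >/dev/null
cat >> h.py <<'E'
def rel(stud=(.586,.009)):
    s,R=st();r=R.inv().apply(np.r_[stud,s["eef_pos"][2]]-np.array(s["eef_pos"]))*1000
    print("stud in tool mm",r,"Ftool",R.inv().apply(s["contact_force"]))
E
python3 -c "
from h import *
rel()"
```

```text
t 3.58 p [0.513 0.048 0.068] q6 -0.9 F [-1.051 -3.4   -0.095] open 0.0002332321232565379 xdeg 45.875845326761855
stud in tool mm [ 23.213   0.01  -79.398] Ftool [-3.172  0.098 -1.612]
```

```bash
for i in 1; do python3 -m inch '[{"ax":0,"ay":0.08,"az":0,"x":6.5,"y":0,"z":1.6,"hand":1},{"ax":0,"ay":0.08,"az":0,"x":6.5,"y":0,"z":1.6,"hand":1},{"ax":0,"ay":0.08,"az":0,"x":6.5,"y":0,"z":1.6,"hand":1},{"ax":0,"ay":0.08,"az":0,"x":6.5,"y":0,"z":1.6,"hand":1},{"ax":0,"ay":0.08,"az":0,"x":6.5,"y":0,"z":1.6,"hand":1}]' >/dev/null; done
python3 -c "
from h import *
rel()"
python3 -m inch '[{"ax":0,"ay":0.08,"az":0,"x":6.5,"y":0,"z":1.6,"hand":1},{"ax":0,"ay":0.08,"az":0,"x":6.5,"y":0,"z":1.6,"hand":1},{"ax":0,"ay":0.08,"az":0,"x":6.5,"y":0,"z":1.6,"hand":1},{"ax":0,"ay":0.08,"az":0,"x":6.5,"y":0,"z":1.6,"hand":1},{"ax":0,"ay":0,"az":0,"x":0,"y":0,"z":0,"hand":1}]' >/dev/null
python3 -c "
from h import *
rel()"
```

```text
t 4.0 p [0.533 0.074 0.067] q6 -0.45 F [-1.567 -2.396  0.312] open -0.0033949718364496887 xdeg 22.96619026007
stud in tool mm [ 23.278  -0.076 -79.935] Ftool [-2.379 -0.308 -1.595]
t 4.42 p [0.557 0.087 0.067] q6 -0.11 F [ 0.236  0.002 -0.315] open -0.0014513255782061022 xdeg 4.7744384723267395
stud in tool mm [ 22.253  -0.072 -80.458] Ftool [ 0.235  0.315 -0.017]
```

```bash
python3 -m inch '[{"ax":0,"ay":0.06,"az":0,"x":5,"y":0,"z":1.2,"hand":1},{"ax":0,"ay":0.06,"az":0,"x":5,"y":0,"z":1.2,"hand":1},{"ax":0,"ay":0.06,"az":0,"x":5,"y":0,"z":1.2,"hand":1},{"ax":0,"ay":0.06,"az":0,"x":5,"y":0,"z":1.2,"hand":1},{"ax":0,"ay":0,"az":0,"x":0,"y":0,"z":0,"hand":1}]' >/dev/null
python3 -c "
from h import *
rel()"
python3 -m inch '[{"ax":0,"ay":0.03,"az":0,"x":2.5,"y":0,"z":0.6,"hand":1},{"ax":0,"ay":0.03,"az":0,"x":2.5,"y":0,"z":0.6,"hand":1},{"ax":0,"ay":0,"az":0,"x":0,"y":0,"z":0,"hand":1},{"ax":0,"ay":0,"az":0,"x":0,"y":0,"z":0,"hand":1}]' >/dev/null
python3 -c "
from h import *
rel()"
```

```text
t 4.83 p [0.577 0.092 0.067] q6 0.14 F [-0.729 -0.168 -0.918] open -0.000655677279911648 xdeg -8.855811104773482
stud in tool mm [ 21.934  -0.055 -80.352] Ftool [-0.693  0.919 -0.279]
t 5.17 p [0.578 0.092 0.067] q6 0.2 F [-10.275  -0.512   6.766] open -0.00019451688133037328 xdeg -12.135517722927064
stud in tool mm [ 25.352  -0.139 -79.909] Ftool [-10.011  -6.652  -2.672]
```

```bash
python3 -m inch '[{"ax":0,"ay":0,"az":0,"x":1.5,"y":0,"z":0,"hand":1},{"ax":0,"ay":0,"az":0,"x":0,"y":0,"z":0,"hand":1},{"ax":0,"ay":0,"az":0,"x":0,"y":0,"z":0,"hand":1},{"ax":0,"ay":0,"az":0,"x":0,"y":0,"z":0,"hand":1}]' >/dev/null
python3 - <<'E'
from h import *
rel()
from plant import read_camera
import cv2
A=read_camera("side");B=read_camera("scene");np.savez("side3.npz",**A);np.savez("scene3.npz",**B)
a=A["img"][:,:,::-1][165:305,220:360];b=B["img"][:,:,::-1][175:315,195:335]
cv2.imwrite("pics/c3.png",np.hstack([cv2.resize(b,(400,400),interpolation=2),cv2.resize(a,(400,400),interpolation=2)]))
E
```

```text
t 5.5 p [0.578 0.092 0.067] q6 0.2 F [-12.314   0.308   8.014] open -0.0018088062276485112 xdeg -12.127818287331221
stud in tool mm [ 25.115  -0.195 -79.942] Ftool [-12.217  -7.836  -2.302]
```

View pics/c3.png

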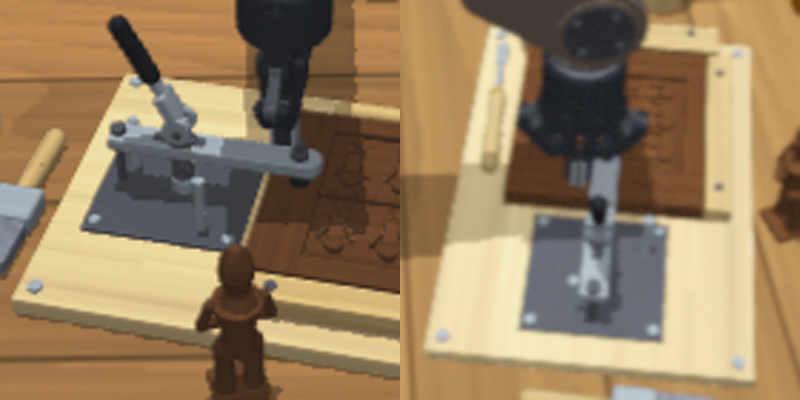

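```bash
python3 -m inch '[{"ax":0,"ay":0,"az":0,"x":-15,"y":0,"z":0,"hand":1},{"ax":0,"ay":0,"az":0,"x":0,"y":-28,"z":0,"hand":1},{"ax":0,"ay":0,"az":0,"x":0,"y":-30,"z":0,"hand":1},{"ax":0,"ay":0,"az":0,"x":0,"y":-30,"z":0,"hand":1},{"ax":0,"ay":0,"az":0,"x":0,"y":-30,"z":0,"hand":1}]' >/dev/null
python3 -m inch '[{"ax":0,"ay":0,"az":0,"x":20,"y":0,"z":-15,"hand":1},{"ax":0,"ay":0,"az":0,"x":20,"y":0,"z":-20,"hand":1},{"ax":0,"ay":0,"az":0,"x":0,"y":0,"z":-20,"hand":1},{"ax":0,"ay":0,"az":0,"x":0,"y":0,"z":0,"hand":1},{"ax":0,"ay":0,"az":0,"x":0,"y":0,"z":0,"hand":1}]' >/dev/null
python3 - <<'E'
from h import *
rel()
S=np.load("scene3.npz");D=np.load("side3.npz")
f=400/140
print(tri(S,(195+122/f,175+24/f),D,(220+198/f,165+203/f)))
print("screw",tri(S,(195+300/f,175+150/f),D,(220+203/f,165+163/f)))
from plant import read_camera
import cv2
A=read_camera("side");B=read_camera("scene")
a=A["img"][:,:,::-1][145:285,220:360];b=B["img"][:,:,::-1][145:285,195:335]
cv2.imwrite("pics/c4.png",np.hstack([cv2.resize(b,(400,400),interpolation=2),cv2.resize(a,(400,400),interpolation=2)]))
E
```

```text
t 6.43 p [0.596 0.032 0.186] q6 0.1 F [0.113 0.322 0.373] open -0.0028854707298503375 xdeg -12.31853460946391
stud in tool mm [ -4.837  -0.022 -24.779] Ftool [ 0.042 -0.373  0.34 ]
(array([ 0.574, -0.033,  0.18 ]), np.float64(0.0015247664470124356))
screw (array([0.602, 0.104, 0.07 ]), np.float64(0.007798520654453512))
```

View pics/c4.png

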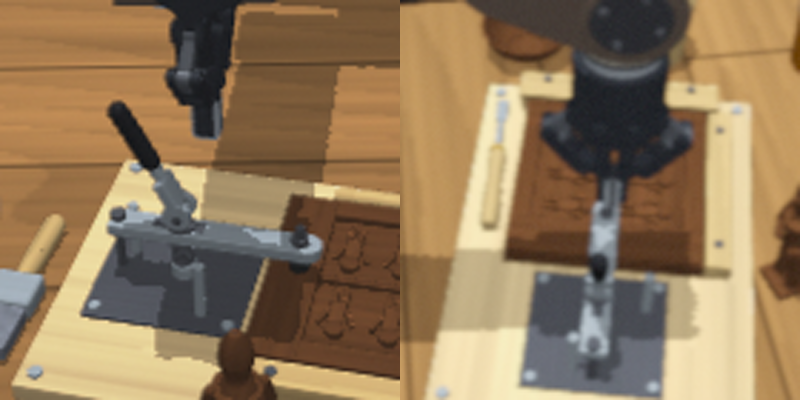

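```bash
python3 -m inch '[{"ax":0,"ay":0,"az":0,"x":-5,"y":8,"z":-10,"hand":1},{"ax":0,"ay":0,"az":0,"x":0,"y":0,"z":-6,"hand":1},{"ax":0,"ay":0,"az":0,"x":0,"y":0,"z":-6,"hand":1},{"ax":0,"ay":0,"az":0,"x":0,"y":0,"z":-4,"hand":1},{"ax":0,"ay":0,"az":0,"x":0,"y":0,"z":0,"hand":1}]' >/dev/null
python3 -c "
from h import *
rel()"
python3 -m inch '[{"ax":0,"ay":0,"az":0,"x":0,"y":0,"z":-3,"hand":1},{"ax":0,"ay":0,"az":0,"x":0,"y":0,"z":-3,"hand":1},{"ax":0,"ay":0,"az":0,"x":0,"y":0,"z":-3,"hand":1}]' >/dev/null
python3 -c "
from h import *
rel()"
```

```text
t 6.95 p [0.586 0.008 0.178] q6 0.06 F [0.697 0.127 0.011] open -0.00128520934589919 xdeg -12.357239157801837
stud in tool mm [ 0.022 -0.     1.39 ] Ftool [ 0.654 -0.011  0.273]
t 7.2 p [ 0.584 -0.001  0.178] q6 0.04 F [0.378 0.341 0.133] open 0.00012032640275329821 xdeg -12.307624551239265
stud in tool mm [-0.049  0.     9.804] Ftool [ 0.297 -0.133  0.414]
```

```bash
python3 -m inch '[{"ax":0,"ay":0,"az":0,"x":0,"y":0,"z":-3,"hand":1},{"ax":0,"ay":0,"az":0,"x":0,"y":0,"z":-3,"hand":1}]' >/dev/null
python3 -c "
from h import *
rel()"
python3 -m inch '[{"ax":0,"ay":0,"az":0,"x":0,"y":0,"z":-3,"hand":1},{"ax":0,"ay":0,"az":0,"x":0,"y":0,"z":-3,"hand":1}]' >/dev/null
python3 -c "
from h import *
rel()"
```

```text
t 7.37 p [ 0.583 -0.007  0.178] q6 0.03 F [ 0.687 -0.686  0.044] open -0.0021538570493243223 xdeg -12.314707496760606
stud in tool mm [ 0.02  -0.    15.875] Ftool [ 0.817 -0.044 -0.523]
t 7.53 p [ 0.581 -0.012  0.178] q6 0.02 F [ 0.765  2.001 -0.431] open 0.0042714088280476755 xdeg -12.31987942567489
stud in tool mm [ 0.084  0.003 21.871] Ftool [0.32  0.431 2.118]
```

```bash
python3 -m inch '[{"ax":0,"ay":0,"az":0,"x":0,"y":2,"z":-6,"hand":1},{"ax":0,"ay":0,"az":0,"x":0,"y":2,"z":-6,"hand":1},{"ax":0,"ay":0,"az":0,"x":0,"y":3.2,"z":-6.3,"hand":1},{"ax":0,"ay":0,"az":0,"x":0,"y":3.2,"z":-6.3,"hand":1}]' >/dev/null
python3 -c "
from h import *
rel()"
python3 -m inch '[{"ax":0,"ay":0,"az":0,"x":0,"y":4.2,"z":-5.5,"hand":1},{"ax":0,"ay":0,"az":0,"x":0,"y":4.2,"z":-5.5,"hand":1},{"ax":0,"ay":0,"az":0,"x":0,"y":5.2,"z":-4.8,"hand":1},{"ax":0,"ay":0,"az":0,"x":0,"y":5.2,"z":-4.8,"hand":1}]' >/dev/null
python3 - <<'E'
from h import *
rel()
from plant import read_camera
import cv2
A=read_camera("side");B=read_camera("scene")
a=A["img"][:,:,::-1][145:285,220:360];b=B["img"][:,:,::-1][145:285,195:335]
cv2.imwrite("pics/c5.png",np.hstack([cv2.resize(b,(400,400),interpolation=2),cv2.resize(a,(400,400),interpolation=2)]))
E
```

```text
t 7.87 p [ 0.576 -0.036  0.168] q6 -0.02 F [1.081 3.754 0.687] open -0.003330775359010952 xdeg -12.321262949011057
stud in tool mm [ 0.079  0.039 46.432] Ftool [ 0.255 -0.683  3.899]
t 8.2 p [ 0.572 -0.057  0.149] q6 -0.06 F [0.338 3.82  1.149] open 0.0021521105397576553 xdeg -12.33296547499621
stud in tool mm [-0.023 -0.006 67.476] Ftool [-0.485 -1.149  3.804]
```

View pics/c5.png

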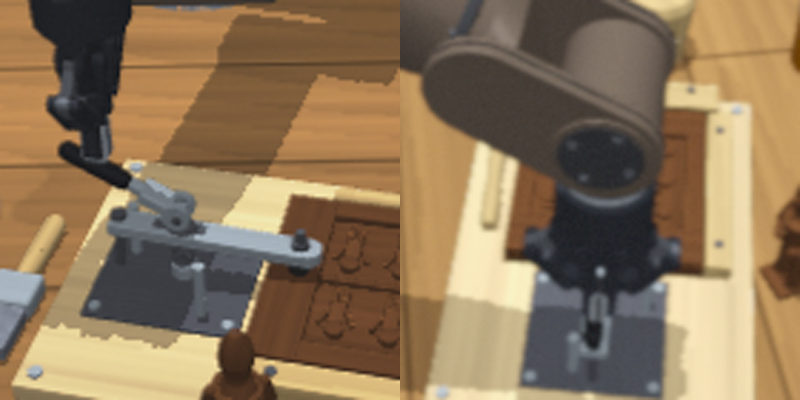

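The lever is following under the fingertip (scene crop about (105,155)), roughly 30° above level, and the strap has not moved. I'll keep going down.

```bash
python3 -m inch '[{"ax":0,"ay":0,"az":0,"x":0,"y":6,"z":-3.7,"hand":1},{"ax":0,"ay":0,"az":0,"x":0,"y":6,"z":-3.7,"hand":1},{"ax":0,"ay":0,"az":0,"x":0,"y":6.5,"z":-2.7,"hand":1},{"ax":0,"ay":0,"az":0,"x":0,"y":6.5,"z":-2.7,"hand":1}]' >/dev/null
python3 -c "
from h import *
rel()"
python3 -m inch '[{"ax":0,"ay":0,"az":0,"x":0,"y":6,"z":-1,"hand":1},{"ax":0,"ay":0,"az":0,"x":0,"y":5,"z":-1,"hand":1},{"ax":0,"ay":0,"az":0,"x":0,"y":0,"z":0,"hand":1}]' >/dev/null
python3 -c "
from h import *
rel()"
```

```text
t 8.63 p [ 0.569 -0.069  0.124] q6 -0.08 F [0.703 3.206 2.396] open 0.0009375156390697677 xdeg -12.321409777659863
stud in tool mm [-0.099  0.011 79.842] Ftool [ 0.004 -2.395  3.282]
t 8.88 p [ 0.568 -0.071  0.112] q6 -0.09 F [-0.297 -0.451  0.338] open 9.586442632724648e-05 xdeg -12.313786881015828
stud in tool mm [ 0.212 -0.072 82.174] Ftool [-0.194 -0.337 -0.504]
```

```bash
python3 -m inch '[{"ax":0,"ay":0,"az":0,"x":0,"y":3,"z":0,"hand":1},{"ax":0,"ay":0,"az":0,"x":0,"y":0,"z":0,"hand":1}]' >/dev/null
python3 -c "
from h import *
rel()"
python3 -m inch '[{"ax":0,"ay":0,"az":0,"x":0,"y":2,"z":0,"hand":1},{"ax":0,"ay":0,"az":0,"x":0,"y":0,"z":0,"hand":1}]' >/dev/null
python3 -c "
from h import *
rel()"
```

```text
t 9.05 p [ 0.568 -0.071  0.11 ] q6 -0.09 F [-1.76  -1.219  2.215] open -0.0010368071944705961 xdeg -12.28683284580617
stud in tool mm [ 0.105 -0.128 82.273] Ftool [-1.461 -2.212 -1.569]
t 9.22 p [ 0.569 -0.072  0.11 ] q6 -0.09 F [-3.92  -1.607  8.88 ] open 0.0011703654470827485 xdeg -12.27608711890876
stud in tool mm [-0.233 -0.148 82.354] Ftool [-3.491 -8.875 -2.42 ]
```

```bash
python3 -m inch '[{"ax":0,"ay":0,"az":0,"x":0,"y":2,"z":0,"hand":1},{"ax":0,"ay":0,"az":0,"x":0,"y":1,"z":0,"hand":1},{"ax":0,"ay":0,"az":0,"x":0,"y":0,"z":0,"hand":1},{"ax":0,"ay":0,"az":0,"x":0,"y":0,"z":0,"hand":1}]' >/dev/null
python3 -c "
from h import *
s,R=st();print(s['eef_pos'])"
python3 -m inch '[{"ax":0,"ay":0,"az":0,"x":0,"y":-10,"z":0,"hand":1},{"ax":0,"ay":0,"az":0,"x":0,"y":-30,"z":0,"hand":1},{"ax":0,"ay":0,"az":0,"x":0,"y":-35,"z":0,"hand":1},{"ax":0,"ay":0,"az":0,"x":0,"y":-35,"z":0,"hand":1},{"ax":0,"ay":0,"az":0,"x":0,"y":-35,"z":0,"hand":1}]' >/dev/null
python3 -m inch '[{"ax":0,"ay":0,"az":0,"x":-30,"y":0,"z":0,"hand":1},{"ax":0,"ay":0,"az":0,"x":-30,"y":0,"z":0,"hand":1},{"ax":0,"ay":0,"az":0,"x":-30,"y":0,"z":0,"hand":1},{"ax":0,"ay":0,"az":0,"x":0,"y":0,"z":0,"hand":1},{"ax":0,"ay":0,"az":0,"x":0,"y":0,"z":0,"hand":1}]' >/dev/null
python3 - <<'E'
from h import *
rel()
from plant import read_camera
import cv2
A=read_camera("side");B=read_camera("scene")
a=A["img"][:,:,::-1][165:305,220:360];b=B["img"][:,:,::-1][175:315,195:335]
cv2.imwrite("pics/c6.png",np.hstack([cv2.resize(b,(400,400),interpolation=2),cv2.resize(a,(400,400),interpolation=2)]))
E
```

```text
t 9.55 p [ 0.569 -0.072  0.109] q6 -0.09 F [-8.456 -0.438 19.785] open -0.000905622704908093 xdeg -12.248451237809956
[ 0.569 -0.072  0.109]
t 10.38 p [ 0.479 -0.051  0.249] q6 -0.1 F [ 0.522  0.834 -0.456] open -0.0008394350142480144 xdeg -12.309350591723048
stud in tool mm [91.296 -0.015 81.368] Ftool [0.333 0.456 0.927]
```

View pics/c6.png

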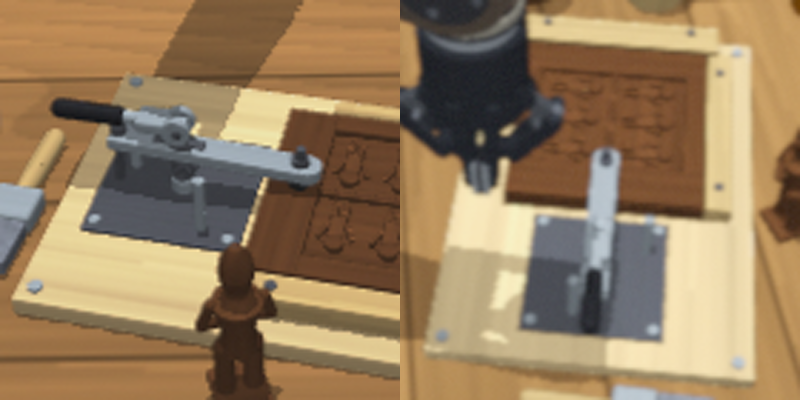

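```bash
python3 -c "
from plant import sign_off
print(sign_off())"
```

```text
the job is handed in; nothing more can be done
None
```

The panel is clamped and I handed the job in at about 10.4 s of the 53 s allowed. The hand-in gives no verdict.

- **Strap:** I swung it over the panel with the closed fingertips until it met its stop. It held there under about 12 N with the lever still up. In the pictures, the strap started already part-way over, about 0.4 rad from parked.
- **Lever:** I then pushed it down until it stopped moving under about 20 N, with the fingertip at 98 mm, against 99 mm expected for fully down. I backed off afterwards, and the wrist force read about zero.
- **Last pictures:** The lever lies level along the heel and parallel to the strap. The strap is over the panel's border. The panel and the figure look unmoved, and so does what shows of the brush.
- **Not checked:** I couldn't measure the foot's pressing force, and I did not check every tool and carving numerically. The final crops show only the area around the jig.
- **Disagreement:** The finger met the lever about 13 mm later than I calculated. I put this down to a thinner fingertip or an error in the stud position. It did not affect the push.

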